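Find the slide rack that nests in the staining jar

ROBOT

A 6-joint arm with a two-finger parallel gripper is mounted at the origin on a cart in front of the work surface, level with it; the furniture and walls round the work are solid. World frame = base frame: x ahead of the robot, y to its left, z up, the work surface at z = 0. Lengths are in mm, angles in rad, forces in N, time in s.
With the tool pointing down it reaches from about 350 to 775 mm from the base axis. Payload 7.3 kg.
Tool frame: the origin (TCP) lies on the mounting face of the last link; the fingertips stand 178 mm ahead of it and the grasp point (between the pads) lies 159 mm ahead of it; z points along the fingers, y is the line along which they close (so a half turn about z gives the same grasp; the last joint's range is limited). The gripper opens to 92 mm and grips with 3 to 60 N. Pads are 19 mm wide; open, the fingers measure 130 mm over their backs; the gripper's body (75 mm by 190 mm) begins 47 mm behind the grasp point.
Start: joints at [1.16, 0.342, 1.524, -0, 1.275, -0.146], TCP at [137.379, 506.71, 404.741] pointing down, gripper open.
Joint ranges: [-2.53, 2.53], [-0.77, 2.02], [0.04, 2.7], [-1, 4.14], [0.28, 2.66], [-3.11, 3.11]. Speed limits (rad/s): [2.57, 2.57, 3.14, 3.14, 3.14, 3.14].

INTERFACE

Orientations are given as [roll, pitch, yaw] about the fixed x, y, z axes, in that order (R = Rz(yaw) Ry(pitch) Rx(roll)).
In Python, from plant import bot, capture gives the robot as it stands (bot), with the cameras as plain functions.
- The arm moves only by the shell command python3 shift.py 'ROWS'. ROWS is a JSON list that holds a single list of rows (three levels of brackets), with 1 to 5 rows, each of 5 numbers: the finger opening in mm, then dx, dy, dz in mm, then a turn about the tool's z in rad; each row is the pose to reach, as a shift and turn from the pose commanded when the command began, along the tool's axes at that moment; what a row does not reach only later rows make up. A row lasts 1/8 s, in which the tool goes at most 62.5 mm and 0.188 rad, less where a joint would pass 70% of its speed; a pose out of reach is approached as far as the arm can. The fingers move at their own pace and stop on an object; the grip force is fixed at half the most. Time passes only in rows, so rows that do not move let the fingers close. It prints the time, the measured TCP pose, the force, the opening and the grip force at its end. Input that does not fit is refused with a message, and nothing moves.
- bot.get_obs(): the state, without advancing time (a new reading comes with each control period).
- capture(name): name is "scene" or "top"; returns a dict with "color" (480x640x3 uint8, red, green, blue), "K" (3x3 intrinsics, pixels), "R" (3x3) and "t" (3): a world point X has camera coordinates R X + t. Camera axes: x right, y down, z forward; pixel columns grow to the right and rows downward; lengths in mm; the calibration is good to about 2 mm. A picture is of the moment at which its call begins. There is no depth.
- bot.close_job(): hands the job in; it is judged then, once.
The state is a dict: "time": time; "joint_positions": joint angles; "dq": joint speeds; "tau": joint torques, N m; "tool_pos": TCP position; "tcp_rot": TCP orientation; "contact_force": force on the tool from outside, world axes, zero at the start; "moment": the same for the moment, N m; "grip_width": finger opening in mm; "finger_force": force on a finger pad.
Only numpy, scipy, OpenCV 4.12 (cv2) and the standard library are available. Lean on these libraries where they do the work, as an engineer would, in place of code of your own. Each camera call takes 0.05 s, during which the arm holds its last target. There are 200 camera calls.

TASK

Three look-alike slide racks are on the desk, one of them toppled onto its side, and only one of the three fits down into the white staining jar. Stand the toppled one up on the desk and let go of it, so that it too can be taken by its handle from above; try the racks in the jar until you find the one that sinks fully home, lower that one gently to the bottom, not dropping it, and leave it there. Put any rack that does not fit back on the desk clear of the jar, leave the jar standing where it is, and do not knock over the beaker.

Things in the scene. Friction and masses are not known exactly. Their poses are not given: they have to be found in the camera images.
- jar: white porcelain staining jar with a widened top, 0.7 kg, loose, upright on the desk, its y along the robot's ahead within 0.5 rad. Origin: centre of its underside, z up, x and y along its sides. Square collar 80 (x) by 78 (y) mm outside, 70 by 68 inside, rim 106 mm up. Inside it shoulders slope down, from 66 to 60 mm up, to the mouth of a narrow well
- jar_well (a point): centre of the well's flat floor, 8 mm above the jar's underside. The well is 34.5 (x) by 52.5 (y) mm, its mouth 52 mm above this point. The right rack enters upright, its y along the jar's y (either way round), 2.2 mm free on each side; home, its foot is on this floor and its handle's top 4 mm below the rim. A wrong one stops at the mouth
- rack_1: teal slide rack, 0.07 kg, one of three look-alikes: body 60 mm tall (z), 52 mm long (y), 34 mm thick (x), each give or take 4; solid end plates square to y, round runners below. One fits the jar, two are 3.5 mm too big one way: try them. Origin: foot centre; z towards the handle. Starts standing, y along the robot's ahead, within 0.5 rad
- rack_2: teal slide rack, 0.07 kg, one of three look-alikes: body 60 mm tall (z), 52 mm long (y), 34 mm thick (x), each give or take 4; solid end plates square to y, round runners below. One fits the jar, two are 3.5 mm too big one way: try them. Origin: foot centre; z towards the handle. Starts on a broad side: x upright, z level, to the robot's left within 0.4 rad, origin 15 to 19 mm up
- rack_3: teal slide rack, 0.07 kg, one of three look-alikes: body 60 mm tall (z), 52 mm long (y), 34 mm thick (x), each give or take 4; solid end plates square to y, round runners below. One fits the jar, two are 3.5 mm too big one way: try them. Origin: foot centre; z towards the handle. Starts standing, y along the robot's ahead, within 0.5 rad
- rack_1_bar (a point): middle of rack 1's handle: a bar 9 mm thick (x), 11 mm high, as long as the body (y), 83 to 94 mm above the foot, on an arm at either end, open below; axes as the rack's
- rack_2_bar (a point): middle of rack 2's handle: a bar 9 mm thick (x), 11 mm high, as long as the body (y), 83 to 94 mm above the foot, on an arm at either end, open below; axes as the rack's
- rack_3_bar (a point): middle of rack 3's handle: a bar 9 mm thick (x), 11 mm high, as long as the body (y), 83 to 94 mm above the foot, on an arm at either end, open below; axes as the rack's
- beaker: small clear glass beaker, 53 mm across, 68 mm tall, standing on the desk behind the work; not needed, not to be knocked over. Origin: centre of its underside, z up

How it is judged (in metres and radians):
On the way:
1. the toppled rack has been stood upright on the desk and let go (angle between rack_2's own z axis and vertical below 0.15 rad and height (world z) of rack_2 below 0.012 m and contact force between rack_2 and the fingers below 0.1 N and contact force between rack_2 and jar below 0.1 N), for 0.2 s.
At the end, for the whole second after the job is handed in: The fitting rack is upright in the well, foot within 4 mm of its floor and 5 mm of its centre, let go, at rest; jar upright within 50 mm of its start; the other racks rest on the desk, standing or lying, feet under 30 mm high, over 50 mm from the jar's centre, not touching it (angle between jar's own z axis and vertical below 0.05 rad and distance of jar from where it was at the start of the episode below 0.05 m and ((horizontal distance between rack_1 and jar_well below 0.005 m and z of rack_1 in the frame of jar_well below 0.004 m and angle between rack_1's own z axis and vertical below 0.08 rad and linear speed of each of rack_1, rack_2, rack_3 below 0.03 m/s and contact force between rack_1 and the fingers below 0.1 N and height (world z) of each of rack_2, rack_3 below 0.03 m and contact force between each of rack_2, rack_3 and jar below 0.1 N and horizontal distance between each of rack_2, rack_3 and jar above 0.05 m) or (horizontal distance between rack_2 and jar_well below 0.005 m and z of rack_2 in the frame of jar_well below 0.004 m and angle between rack_2's own z axis and vertical below 0.08 rad and linear speed of each of rack_2, rack_1, rack_3 below 0.03 m/s and contact force between rack_2 and the fingers below 0.1 N and height (world z) of each of rack_1, rack_3 below 0.03 m and contact force between each of rack_1, rack_3 and jar below 0.1 N and horizontal distance between each of rack_1, rack_3 and jar above 0.05 m) or (horizontal distance between rack_3 and jar_well below 0.005 m and z of rack_3 in the frame of jar_well below 0.004 m and angle between rack_3's own z axis and vertical below 0.08 rad and linear speed of each of rack_3, rack_1, rack_2 below 0.03 m/s and contact force between rack_3 and the fingers below 0.1 N and height (world z) of each of rack_1, rack_2 below 0.03 m and contact force between each of rack_1, rack_2 and jar below 0.1 N and horizontal distance between each of rack_1, rack_2 and jar above 0.05 m))).
It fails at once if a rack is let go early and falls down the well ((horizontal distance between rack_1 and jar_well below 0.02 m and z of rack_1 in the frame of jar_well below 0.06 m and linear speed of rack_1 above 0.35 m/s and contact force between rack_1 and the fingers below 0.2 N) or (horizontal distance between rack_2 and jar_well below 0.02 m and z of rack_2 in the frame of jar_well below 0.06 m and linear speed of rack_2 above 0.35 m/s and contact force between rack_2 and the fingers below 0.2 N) or (horizontal distance between rack_3 and jar_well below 0.02 m and z of rack_3 in the frame of jar_well below 0.06 m and linear speed of rack_3 above 0.35 m/s and contact force between rack_3 and the fingers below 0.2 N)).
It fails at once if the jar is tipped (angle between jar's own z axis and vertical above 0.35 rad).
It fails at once if the beaker is knocked over (angle between beaker's own z axis and vertical above 0.5 rad).
It also fails if it takes over 72 s, if anything falls off the work surface, if the arm or the gripper's body presses on something with over 40 N, if the wrist force passes 120 N, or if a joint passes its speed limit or range.

## Working session

There is one attempt and no reset: what is moved stays moved. The work goes in short steps, Python scripts to look and compute and a shell command to move; the robot and the scene stay as the last step left them, time stands still between calls to the robot, and variables do not carry over. Pictures are saved under pics/ and viewed, at most 10 in all, crops included, and the job is handed in when it is done.

```bash
ls; mkdir -p pics
python3 - <<'E'
from plant import bot, capture
import cv2
for n in("scene","top"):
    c=capture(n); cv2.imwrite(f"pics/{n}0.png",c["color"][:,:,::-1]); print(n,c["K"].tolist(),c["R"].round(4).tolist(),c["t"].round(1).tolist())
o=bot.get_obs(); print(o)
E
```

```text
pics
plant.py
shift.py
scene [[443.60842885644246, 0.0, 322.0417834695752], [0.0, 443.60842885644246, 241.09223770281903], [0.0, 0.0, 1.0]] [[0.8736, -0.4864, -0.0141], [-0.2418, -0.4089, -0.88], [0.4223, 0.7721, -0.4748]] [-443.7, 226.0, 725.4]
top [[439.70251830167877, 0.0, 320.54330148632505], [0.0, 439.70251830167877, 241.79906361824294], [0.0, 0.0, 1.0]] [[-0.0621, -0.9981, 0.005], [-0.9737, 0.0595, -0.2201], [0.2194, -0.0185, -0.9755]] [66.1, 539.9, 807.8]
{'time': 0.1, 'joint_positions': array([ 1.16000121e+00,  3.42657634e-01,  1.52486981e+00,  3.26807334e-05,
        1.27536429e+00, -1.46016042e-01]), 'dq': array([ 0.00030574, -0.00161143, -0.00039296,  0.00098833, -0.00110755,
       -0.00020352]), 'tau': array([ 3.48692929e-04, -4.32009566e+01, -2.44692099e+01,  7.18640140e-02,
        5.25715796e-02, -6.58722979e-05]), 'tool_pos': array([137.33300916, 506.61736351, 404.12995045]), 'tcp_rot': array([-3.14031194e+00, -2.19933836e-04,  2.87680391e+00]), 'contact_force': array([ 0.10845438,  0.25513059, -0.10708498]), 'moment': array([ 0.01667456, -0.04466369, -0.02262157]), 'finger_force': 0.0, 'grip_width': 91.76637274075553}
```

View pics/scene0.png

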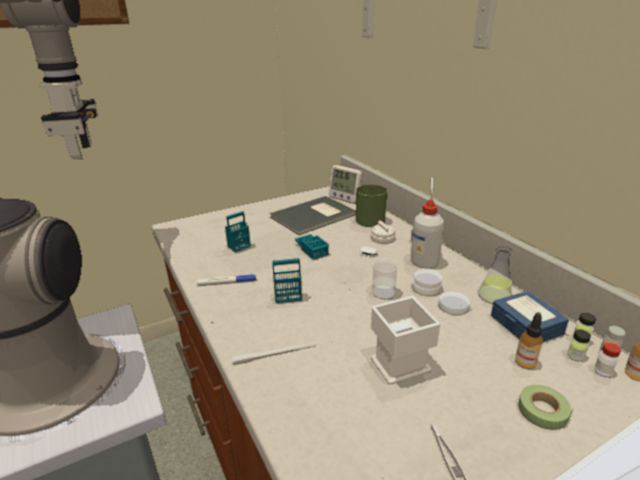

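View pics/top0.png

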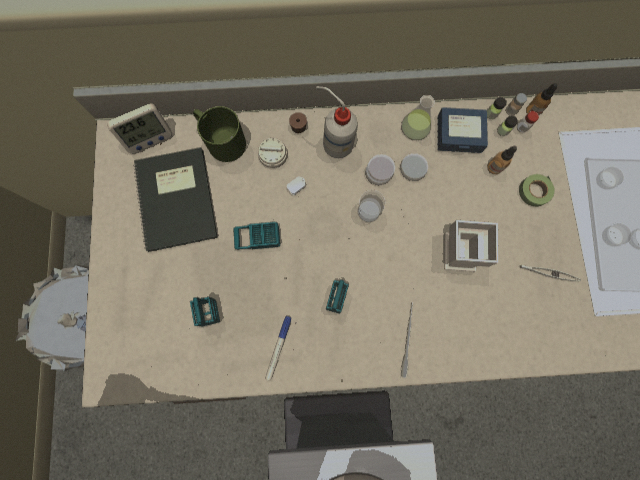

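The scene view shows standing racks at (237,232) and (287,282), the toppled one at (313,246), the jar at (404,338) and the beaker at (384,280). The top view has the standing racks at (205,311) and (338,295), the toppled one at (258,236) with its handle to the left, the jar at (472,243) and the beaker at (370,207).

```bash
cat > h.py <<'E'
import numpy as np, cv2
from plant import bot, capture
def ray(c,uv):
    d=c["R"].T@np.linalg.solve(c["K"],[*uv,1.]); o=-c["R"].T@c["t"]; return o,d/np.linalg.norm(d)
def plane(c,uv,z):
    o,d=ray(c,uv); return o+d*(z-o[2])/d[2]
def tri(c1,p1,c2,p2):
    (a,d),(b,e)=ray(c1,p1),ray(c2,p2)
    s=np.linalg.lstsq(np.c_[d,-e],b-a,rcond=None)[0]; P,Q=a+d*s[0],b+e*s[1]; return (P+Q)/2,np.linalg.norm(P-Q)
def proj(c,X):
    p=c["K"]@(c["R"]@np.array(X,float)+c["t"]); return p[:2]/p[2]
def teal(c):
    h=cv2.cvtColor(c["color"],cv2.COLOR_RGB2HSV); return cv2.inRange(h,(80,90,20),(100,255,255))
def totool(X,yaw_t=None,gz=159):
    "shift in tool axes that brings grasp point to X, and turn"
    o=bot.get_obs(); y=o["tcp_rot"][2]; d=np.array(X)-o["tool_pos"]+[0,0,gz]
    d[2]=X[2]+gz-o["tool_pos"][2]
    t=0 if yaw_t is None else -((yaw_t-y+np.pi/2)%np.pi-np.pi/2)
    return np.round([d[0]*np.cos(y)+d[1]*np.sin(y), d[0]*np.sin(y)-d[1]*np.cos(y), -d[2], t],3)
def crop(c,u,v,r,s):
    im=c["color"][v-r:v+r,u-r:u+r,::-1]; return cv2.resize(im,None,fx=s,fy=s,interpolation=cv2.INTER_CUBIC)
E
python3 - <<'E'
from h import *
cs,ct=capture("scene"),capture("top")
a=np.hstack([crop(ct,u,v,32,4.15) for u,v in((205,311),(258,236),(338,295))])
b=np.hstack([crop(cs,u,v,32,4.15) for u,v in((237,232),(313,246),(287,282))])
cv2.imwrite("pics/c1.png",np.vstack([a,b]))
for n,c in(("top",ct),("scene",cs)):
    k,_=cv2.findContours(teal(c),cv2.RETR_EXTERNAL,cv2.CHAIN_APPROX_NONE)
    for q in k:
        if cv2.contourArea(q)>40: print(n,cv2.contourArea(q),cv2.boundingRect(q),np.round(cv2.minAreaRect(q)[0],1),np.round(cv2.minAreaRect(q)[1],1),round(cv2.minAreaRect(q)[2],1))
E
```

```text
top 155.5 (190, 298, 11, 28) [195.6 311.5] [27.1  7.6] 79.7
top 228.5 (333, 280, 15, 32) [339.8 295.5] [13.3 31. ] 3.6
top 909.5 (234, 223, 46, 26) [255.9 235.3] [23.3 44.5] 85.0
scene 133.0 (274, 276, 27, 21) [287.6 286.4] [19.  26.2] 85.6
scene 59.0 (273, 259, 26, 6) [285.5 261.4] [ 3.4 25.3] 85.0
scene 450.5 (296, 235, 32, 24) [312.6 244.7] [32.5 20.4] 41.2
scene 436.0 (226, 221, 24, 30) [237.5 235.8] [27.9 21.5] 81.9
```

View pics/c1.png

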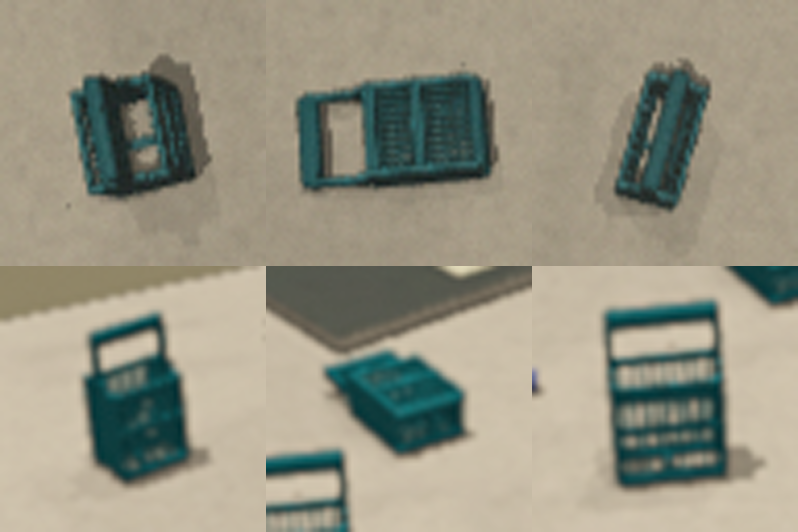

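The crops show: top row – left rack with its handle strip at crop x≈102, toppled rack with bar at left (311,141), right rack with bar from (683,68) to (655,200). Bottom row – the handle bars at (92,333)–(160,322) and (607,318)–(717,308).

Run:
```python
from h import *
cs,ct=capture("scene"),capture("top")
T=lambda cu,cv,o,x,y:(cu-32+(x-o)/4.15,cv-32+y/4.15)
def pr(n,P): print(n,np.round(P,1))
for n,a,b,sa,sb in(("A",T(205,311,0,109,188),T(205,311,0,95,79),T(237,232,0,92,67),T(237,232,0,160,56)),
                   ("C",T(338,295,532,655,200),T(338,295,532,683,68),T(287,282,532,607,52),T(287,282,532,717,42))):
    P,e=tri(ct,a,cs,sa);Q,f=tri(ct,b,cs,sb); m=(P+Q)/2
    pr(n,m); print(P.round(1),Q.round(1),"len",np.linalg.norm(P-Q).round(1),"gap",e,f,"ang",np.arctan2(*(Q-P)[[1,0]]))
    P,Q=plane(ct,a,94),plane(ct,b,94); print(" plane94",(P+Q)/2,np.linalg.norm(P-Q),np.arctan2(*(Q-P)[[1,0]]))
for z in(17,30,34):
    f=[plane(ct,T(258,236,266,*p),z)[:2] for p in((300,97),(307,187),(487,77),(490,177),(366,83),(370,178),(311,141))]
    print(z,[g.round(1).tolist() for g in f],[np.linalg.norm(f[i]-f[j]).round(1) for i,j in((0,1),(2,3),(4,5),(0,2))])
# triangulate lying rack top-face corner: body far-right/near corners in scene
pr("B top corner foot/near",tri(ct,T(258,236,266,490,172),cs,T(313,246,266,402,437-266))[0])
# jar
big=[crop(ct,472,243,40,7.4),crop(cs,404,338,60,4.93)]
big=[cv2.resize(b,(400,400)) for b in big]
cv2.imwrite("pics/jar.png",np.hstack(big))
```

```text
A [419.9 267.   89.2]
[396.7 262.6  92.9] [443.  271.4  85.6] len 47.7 gap 2.3300182423546736 2.9788095614765004 ang 0.18847164598914687
 plane94 [419.54725265 265.63420409  94.        ] 48.350366717368445 0.1266210783892198
C [432.7   5.5  90.4]
[405.6  13.2  91.5] [459.8  -2.2  89.3] len 56.5 gap 3.499377473512896 4.53568816820001 ang -0.2768490729465768
 plane94 [432.56656735   5.56946494  94.        ] 59.95537243323439 -0.2804955934125563
17 [[594.5, 209.9], [548.0, 207.3], [599.2, 115.6], [547.5, 116.3], [599.7, 176.6], [550.6, 175.9], [571.4, 204.8]] [np.float64(46.5), np.float64(51.6), np.float64(49.1), np.float64(94.4)]
30 [[590.9, 207.5], [545.1, 205.0], [595.5, 114.6], [544.7, 115.3], [596.1, 174.7], [547.8, 174.0], [568.2, 202.5]] [np.float64(45.9), np.float64(50.9), np.float64(48.4), np.float64(93.0)]
34 [[589.8, 206.8], [544.2, 204.2], [594.4, 114.3], [543.8, 115.0], [595.0, 174.1], [546.9, 173.5], [567.2, 201.8]] [np.float64(45.7), np.float64(50.7), np.float64(48.1), np.float64(92.6)]
B top corner foot/near [550.7 116.4  13.7]
```

View pics/jar.png

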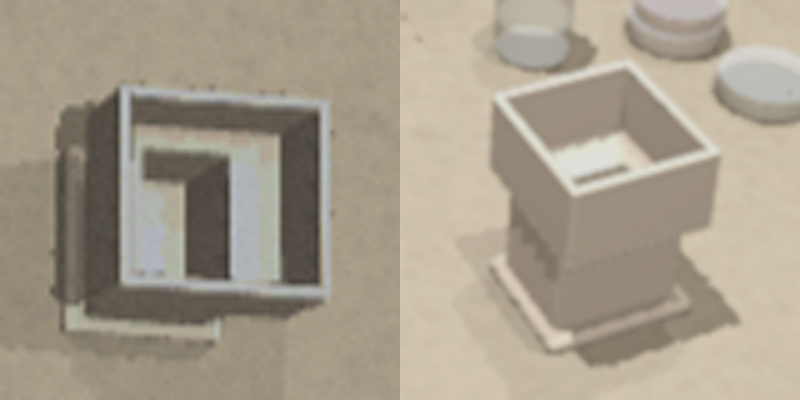

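The rim's outer corners are at crop (122,88), (330,101), (328,298), (122,290) in the top view. In the scene view they are at (628,63), (720,155), (575,195), (495,98), in the same order.

Run:
```python
from h import *
cs,ct=capture("scene"),capture("top")
t=[(122,87),(330,101),(328,298),(122,290)]; s=[(628,62),(720,155),(575,196),(494,98)]
W=[];Z=[]
for a,b in zip(t,s):
    pa=(432+a[0]/5,203+a[1]/5); pb=(344+(b[0]-400)/3.3333,278+b[1]/3.3333)
    P,e=tri(ct,pa,cs,pb); W.append(P); Z.append(plane(ct,pa,106)); print(P.round(1),e.round(1),Z[-1].round(1), plane(cs,pb,106).round(1))
print(np.mean(W,0),np.mean(Z,0))
for V in(W,Z):
    V=np.array(V)
    print([np.linalg.norm(V[i]-V[(i+1)%4]).round(1) for i in range(4)])
    d=V[0]+V[1]-V[2]-V[3]; e=V[0]+V[3]-V[1]-V[2]; print("y-axis ang",np.arctan2(d[1],d[0]), np.arctan2(-e[0],e[1]))
# well floor corners in top
for p in((185,280),(230,157),(232,280),(145,178)): print(p,plane(ct,(432+p[0]/5,203+p[1]/5),60).round(1))
print(proj(ct,[410,0,150]),totool([568,203,17],0))
```

```text
[ 557.6 -225.3  103.9] 2.8 [ 558.4 -225.3  106. ] [ 553.9 -227.5  106. ]
[ 547.3 -303.1  104. ] 3.0 [ 548.1 -303.1  106. ] [ 543.6 -304.7  106. ]
[ 473.  -291.8  103.1] 1.6 [ 473.3 -291.   106. ] [ 469.8 -294.3  106. ]
[ 481.4 -216.   103.8] 0.2 [ 480.9 -215.2  106. ] [ 479.7 -218.4  106. ]
[ 514.81627771 -259.02744315  103.66893744] [ 515.17099815 -258.63533922  106.        ]
[np.float64(78.5), np.float64(75.2), np.float64(76.3), np.float64(76.8)]
y-axis ang -0.13618531714643545 -0.1214332615778504
[np.float64(78.5), np.float64(75.8), np.float64(76.2), np.float64(78.1)]
y-axis ang -0.14520434970896035 -0.11591527510417984
(185, 280) [ 490.7 -255.5   60. ]
(230, 157) [ 538.9 -280.2   60. ]
(232, 280) [ 489.6 -273.9   60. ]
(145, 178) [ 532.5 -245.3   60. ]
[344.73834797 304.83629029] [-4.95095e+02 -1.80389e+02  2.28651e+02 -2.65000e-01]
```

```bash
python3 shift.py '[[[92,-495,-180,125,1.277],[92,-495,-180,125,1.277],[92,-495,-180,125,1.277],[92,-495,-180,125,1.277],[92,-495,-180,125,1.277]]]'; python3 -c "
from h import *
print(bot.get_obs()['joint_positions'].round(2),totool([569.5,203,120],1.60))"
```

```text
time: 1.02
tool_pos: [387.4, 330.3, 332.4]
tcp_rot: [3.141, -0.0, 1.933]
contact_force: [0.3, 0.1, 0.3]
grip_width: 92.0
finger_force: 0.0
[0.56 0.39 1.68 0.   1.08 0.19] [-183.592  125.119   53.373    0.333]
```

```bash
python3 shift.py '[[[92,-183.6,125.1,53.4,0.333],[92,-183.6,125.1,53.4,0.333],[92,-183.6,125.1,53.4,0.333],[92,-183.6,125.1,53.4,0.333],[92,-183.6,125.1,53.4,0.333]]]'
python3 - <<'E'
from h import *
print(totool([569.5,203,23],1.60))
c=capture("top"); s=capture("scene")
cv2.imwrite("pics/g1.png",np.hstack([cv2.resize(crop(c,258,236,50,4),(400,400)),cv2.resize(crop(s,313,226,50,4),(400,400))]))
E
```

```text
time: 1.65
tool_pos: [570.6, 203.2, 277.8]
tcp_rot: [-3.141, 0.0, 1.603]
contact_force: [-0.0, 0.1, 0.2]
grip_width: 91.9
finger_force: 0.0
[-2.1000e-01 -1.1090e+00  9.5826e+01  3.0000e-03]
```

View pics/g1.png

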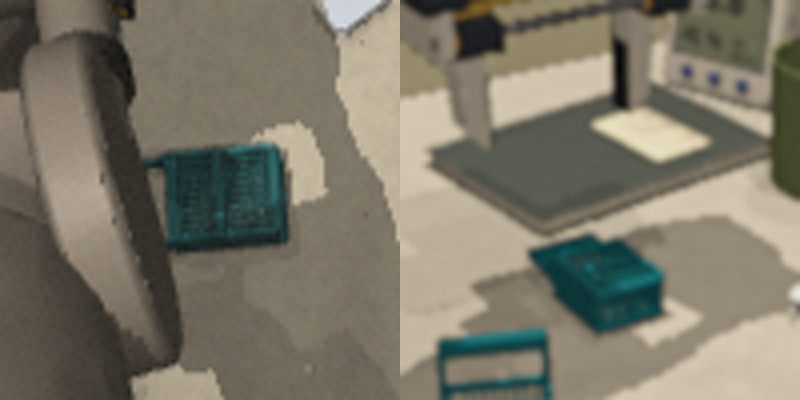

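The fingers straddle the handle along world x, above crop (540,250), so I descend and close.

```bash
python3 shift.py '[[[92,0,-1,60,0],[92,0,-1,95,0],[60,0,-1,95,0],[45,0,-1,95,0],[45,0,-1,95,0]]]'; python3 shift.py '[[[45,0,0,0,0],[45,0,0,0,0]]]'
```

```text
time: 2.38
tool_pos: [568.2, 205.9, 186.3]
tcp_rot: [3.138, -0.001, 1.607]
contact_force: [0.1, 0.1, -0.5]
grip_width: 66.4
finger_force: 0.0
time: 2.62
tool_pos: [568.1, 205.5, 185.0]
tcp_rot: [3.14, -0.0, 1.606]
contact_force: [0.6, 1.2, 0.9]
grip_width: 47.9
finger_force: 30.1
```

Rack 2 is 48 mm long. Now I lift it and see whether it swings.

```bash
python3 shift.py '[[[45,0,0,-40,0],[45,0,0,-80,0],[45,0,0,-100,0],[45,0,0,-100,0]]]'
python3 - <<'E'
from h import *
s=capture("scene");c=capture("top")
cv2.imwrite("pics/g2.png",np.hstack([cv2.resize(crop(c,258,236,50,4),(400,400)),cv2.resize(crop(s,313,206,50,4),(400,400))]))
E
```

```text
time: 3.12
tool_pos: [568.1, 205.4, 285.8]
tcp_rot: [3.138, -0.001, 1.606]
contact_force: [1.4, 0.1, -0.8]
grip_width: 47.5
finger_force: 30.0
```

View pics/g2.png

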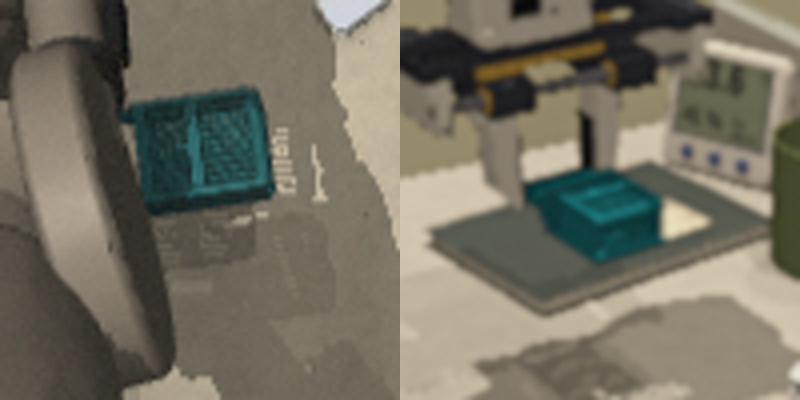

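```bash
python3 shift.py '[[[47.0,0,0,40,0],[47.3,0,0,55,0]]]';  python3 shift.py '[[[47.6,0,0,0,0]]]'|tail -2; python3 shift.py '[[[47.8,0,0,0,0]]]'|tail -2
```

```text
time: 3.48
tool_pos: [566.6, 205.1, 225.6]
tcp_rot: [-3.135, 0.001, 1.606]
contact_force: [-0.7, 0.0, -0.9]
grip_width: 47.4
finger_force: 27.3
grip_width: 47.7
finger_force: 19.5
grip_width: 47.6
finger_force: 14.5
```

The grip force follows the commanded opening, at about 25 N/mm. I can ease it until the rack pivots under its own weight.

```bash
cat >> h.py <<'E'
def blobs():
    for n in("scene","top"):
        k,_=cv2.findContours(teal(capture(n)),cv2.RETR_EXTERNAL,cv2.CHAIN_APPROX_NONE)
        print(n,[cv2.boundingRect(q) for q in k if cv2.contourArea(q)>60])
E
python3 -c "from h import *;blobs()"
python3 shift.py '[[[48.1,0,0,-20,0],[48.1,0,0,-40,0]]]'|tail -2;python3 -c "from h import *;blobs()"
python3 shift.py '[[[48.2,0,0,-10,0],[48.2,0,0,-10,0]]]'|tail -2;python3 -c "from h import *;blobs()"
```

```text
scene [(274, 269, 27, 34), (273, 258, 27, 8), (226, 221, 24, 30), (295, 218, 33, 25)]
top [(332, 280, 16, 30), (244, 216, 35, 29)]
grip_width: 48.3
finger_force: 1.1
scene [(274, 270, 27, 33), (273, 258, 26, 8), (226, 221, 24, 30), (294, 203, 25, 41)]
top [(331, 280, 17, 28)]
grip_width: 48.4
finger_force: 0.0
scene [(274, 269, 27, 34), (273, 258, 26, 8), (226, 221, 24, 30), (282, 217, 23, 25)]
top [(331, 280, 17, 29), (244, 232, 19, 26)]
```

Run:
```python
from h import *
s=capture("scene");c=capture("top")
cv2.imwrite("pics/g3.png",np.hstack([cv2.resize(crop(c,258,236,50,4),(400,400)),cv2.resize(crop(s,300,226,50,4),(400,400))]))
print(bot.get_obs()["tool_pos"])
```

```text
[567.70094662 205.36268804 278.6232254 ]
```

View pics/g3.png

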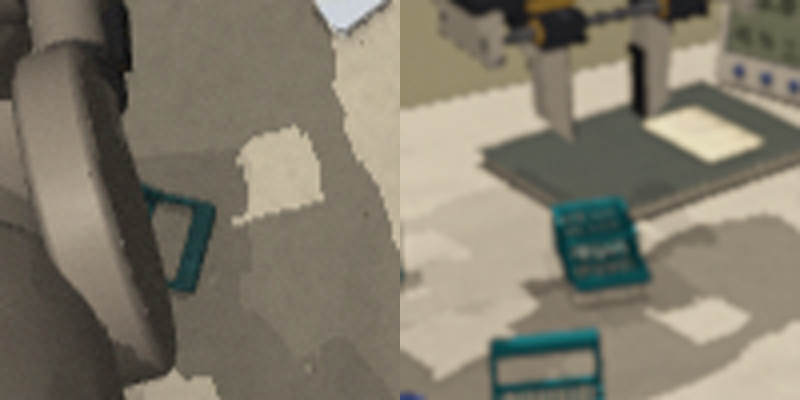

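It pivoted, but then slipped out with its handle swinging to the right (top crop 195,240). I let it settle, back the hand off up and left, and measure again.

```bash
python3 shift.py '[[[92,0,0,-50,0],[92,50,0,-100,0],[92,100,0,-100,0],[92,150,0,-100,0],[92,180,0,-100,0]]]';  python3 - <<'E'
from h import *
blobs()
s=capture("scene");c=capture("top")
cv2.imwrite("pics/g4.png",np.hstack([cv2.resize(crop(c,250,236,32,4),(400,400)),cv2.resize(crop(s,300,236,32,4),(400,400))]))
E
```

```text
time: 5.25
tool_pos: [560.7, 387.7, 378.6]
tcp_rot: [-3.141, -0.0, 1.608]
contact_force: [-1.0, 0.2, -0.8]
grip_width: 90.3
finger_force: 0.0
scene [(274, 276, 27, 21), (289, 226, 22, 23), (226, 221, 24, 30)]
top [(190, 298, 12, 28), (333, 280, 15, 32), (213, 227, 49, 32)]
```

View pics/g4.png

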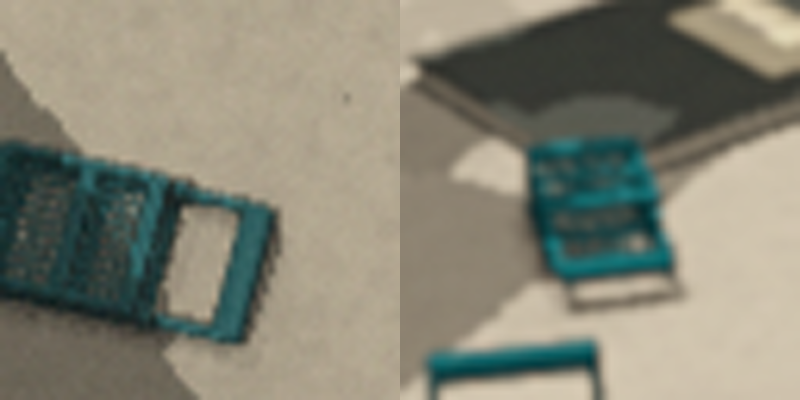

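Rack 2 is now lying with its handle to the right: bar ends at crop (268,205) and (230,338).

Run:
```python
from h import *
s=capture("scene");c=capture("top")
P=[plane(c,(218+u/6.25,204+v/6.25),17) for u,v in((266,205),(230,338),(248,272),(165,325),(185,185))]
print(np.round(P,1),np.linalg.norm(P[0]-P[1]))
print(tri(c,(218+248/6.25,204+272/6.25),s,(268+228/6.25,204+298/6.25)))
d=P[0]-P[1]; a=np.arctan2(d[1],d[0]); m=(P[0]+P[1])/2; m[2]=110
print(a,m, totool(m,np.pi/2+a));
```

```text
[[570.9 155.6  17. ]
 [526.7 168.9  17. ]
 [548.5 162.3  17. ]
 [532.3 190.1  17. ]
 [579.4 182.3  17. ]] 46.16407164846557
(array([551.45911064, 164.83932221,  -0.56278235]), np.float64(1.86538322883625))
-0.2911832461276665 [548.7748104  162.24800141 110.        ] [-221.469  -20.594  109.882    0.326]
```

```bash
python3 shift.py '[[[92,-221,-21,60,0.33],[92,-221,-21,60,0.33],[92,-221,-21,60,0.33],[92,-221,-21,110,0.33],[92,-221,-21,110,0.33]]]'; python3 -c "
from h import *
print(totool([549,163,24],1.28))"
```

```text
time: 6.18
tool_pos: [547.2, 160.3, 266.7]
tcp_rot: [-3.136, 0.003, 1.272]
contact_force: [0.2, 0.4, 1.7]
grip_width: 92.0
finger_force: 0.0
[ 3.1120e+00  8.7800e-01  8.3731e+01 -8.0000e-03]
```

```bash
python3 shift.py '[[[92,2,0,50,0],[80,2,0,86,0],[60,2,0,86,0],[45,2,0,86,0],[45,2,0,86,0]]]'; python3 shift.py '[[[45,0,0,0,0],[45,0,0,0,0]]]'; python3 shift.py '[[[45,0,0,-50,0],[45,0,0,-100,0],[47.5,0,0,-120,0],[47.8,0,0,-120,0]]]'|tail -2;  python3 -c "from h import *;blobs()"
```

```text
time: 6.8
tool_pos: [549.7, 165.9, 185.3]
tcp_rot: [3.138, -0.002, 1.276]
contact_force: [0.6, -0.1, 0.9]
grip_width: 56.2
finger_force: 0.0
time: 7.05
tool_pos: [549.3, 165.6, 184.3]
tcp_rot: [3.14, -0.001, 1.276]
contact_force: [0.4, -0.4, 3.5]
grip_width: 47.6
finger_force: 30.0
grip_width: 48.0
finger_force: 7.6
scene [(274, 269, 27, 34), (273, 258, 27, 7), (226, 221, 24, 30), (290, 182, 21, 21)]
top [(330, 280, 18, 29)]
```

```bash
for i in 1; do python3 shift.py '[[[47.9,0,0,0,0]]]'|tail -1;python3 -c "from h import *;blobs()"|head -1
python3 shift.py '[[[47.95,0,0,0,0]]]'|tail -1;python3 -c "from h import *;blobs()"|head -1; python3 shift.py '[[[47.95,0,0,0,0]]]'|tail -1;python3 -c "from h import *;blobs()"|head -1; done
```

```text
finger_force: 3.7
scene [(274, 269, 27, 34), (273, 258, 27, 7), (226, 221, 24, 30), (290, 189, 21, 17)]
finger_force: 1.7
scene [(274, 269, 27, 34), (273, 258, 27, 7), (226, 221, 24, 30), (290, 200, 21, 35)]
finger_force: 1.6
scene [(274, 269, 27, 34), (273, 258, 27, 7), (226, 221, 24, 30), (291, 209, 22, 30)]
```

```bash
python3 shift.py '[[[46,0,0,0,0]]]'
python3 - <<'E'
from h import *
blobs()
s=capture("scene")
cv2.imwrite("pics/g5.png",cv2.resize(crop(s,300,206,50,4),(500,500)))
E
```

```text
time: 8.45
tool_pos: [548.9, 165.6, 303.2]
tcp_rot: [3.141, -0.0, 1.276]
contact_force: [0.2, -0.5, -1.1]
grip_width: 47.5
finger_force: 30.0
scene [(274, 269, 27, 34), (273, 258, 27, 7), (226, 221, 24, 30), (291, 209, 22, 30)]
top [(330, 280, 18, 31)]
```

View pics/g5.png

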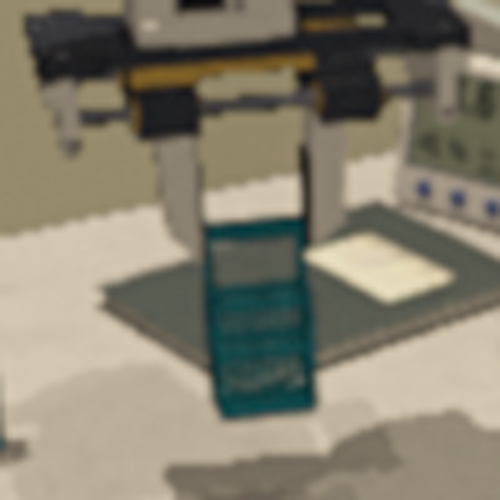

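It hangs upright from the fingertips, bar at crop (255,228) and foot at (268,412). I work out the foot height and lower it.

```bash
python3 - <<'E'
from h import *
from scipy.optimize import minimize_scalar
s=capture("scene")
for n,uv in(("bar",(301,201.6)),("foot",(303.6,238.4))):
    r=minimize_scalar(lambda z:abs(proj(s,[549,165.6,z])[1]-uv[1]),bounds=(0,200),method="bounded"); print(n,r.x,proj(s,[549,165.6,r.x])-uv)
E
python3 shift.py '[[[46,0,0,15,0],[46,0,0,25,0]]]'|grep -E "pos|contact"
```

```text
bar 132.3956160280266 [ 8.77239579e-01 -7.00103158e-07]
foot 36.34165463587147 [-2.99420833e-01  5.35660604e-07]
tool_pos: [548.5, 165.5, 276.7]
contact_force: [-0.5, -0.0, -1.3]
```

```bash
python3 shift.py '[[[46,0,0,6,0],[46,0,0,6,0]]]'|grep -E "pos|contact"; for i in 1 ; do python3 shift.py '[[[46,0,0,3,0],[46,0,0,3,0]]]'|grep -E "pos|contact"; python3 shift.py '[[[46,0,0,3,0],[46,0,0,3,0]]]'|grep -E "pos|contact"; done
```

```text
tool_pos: [548.7, 165.6, 271.4]
contact_force: [0.5, -0.1, -0.7]
tool_pos: [548.9, 165.6, 269.2]
contact_force: [0.2, 0.3, -0.9]
tool_pos: [548.8, 165.6, 266.0]
contact_force: [0.3, 0.1, -0.7]
```

```bash
python3 shift.py '[[[46,0,0,3,0],[46,0,0,3,0]]]'|grep -E "pos|contact"; python3 shift.py '[[[46,0,0,3,0],[46,0,0,3,0]]]'|grep -E "pos|contact"; python3 shift.py '[[[46,0,0,3,0],[46,0,0,3,0]]]'|grep -E "pos|contact"; python3 shift.py '[[[46,0,0,3,0],[46,0,0,3,0]]]'|grep -E "pos|contact"
```

```text
tool_pos: [548.8, 165.6, 262.9]
contact_force: [0.4, 0.3, -1.0]
tool_pos: [548.8, 165.6, 259.9]
contact_force: [-0.2, -0.2, -0.5]
tool_pos: [549.0, 166.0, 258.9]
contact_force: [-2.6, 0.9, 11.2]
tool_pos: [549.5, 166.4, 258.3]
contact_force: [-5.1, 3.2, 25.8]
```

The foot is on the desk. I relieve the pressure, let go and rise.

```bash
python3 shift.py '[[[46,0,0,-6,0],[50,0,0,-6,0],[56,0,0,-6,0],[64,0,0,-6,0],[64,0,0,-6,0]]]'|grep -E "pos|contact|grip"; python3 shift.py '[[[75,0,0,-40,0],[75,0,0,-90,0],[75,0,0,-90,0]]]' >/dev/null; python3 -c "from h import *;blobs()"
```

```text
tool_pos: [548.9, 165.5, 259.8]
contact_force: [-0.3, 0.2, 0.5]
grip_width: 64.0
scene [(273, 269, 28, 34), (273, 229, 40, 36), (226, 221, 24, 30)]
top [(330, 280, 18, 32)]
```

```bash
python3 shift.py '[[[75,60,0,0,0],[75,120,0,0,0],[75,180,0,0,0],[75,180,0,0,0]]]' >/dev/null
python3 - <<'E'
from h import *
blobs()
s=capture("scene");c=capture("top")
for z in(0,60,94): print(z,proj(s,[549,165.6,z]).round(1),proj(c,[549,165.6,z]).round(1))
cv2.imwrite("pics/g6.png",np.vstack([np.hstack([crop(c,u,v,33,4) for u,v in((205,311),(250,236),(338,295))]),np.hstack([crop(s,u,v,33,4) for u,v in((237,232),(303,238),(287,282))])]))
E
```

```text
scene [(274, 272, 27, 25), (226, 221, 24, 30), (273, 218, 40, 48)]
top [(190, 298, 12, 28), (199, 297, 20, 27), (333, 280, 15, 32), (250, 231, 13, 25)]
0 [303.8 251.5] [257.2 249.1]
60 [303.  229.6] [253.1 242.8]
94 [302.5 216.7] [250.5 238.9]
```

View pics/g6.png

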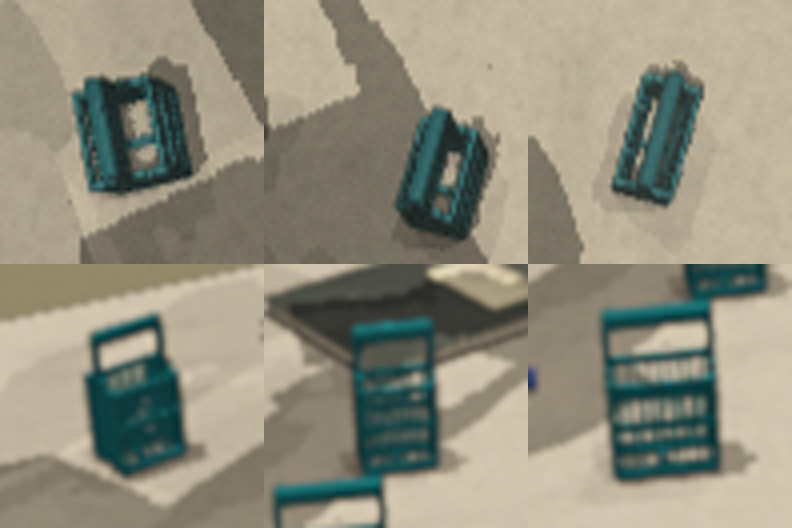

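Rack 2 stands upright: bar at top-crop (440,112)–(415,205) and scene-crop (355,330)–(432,323). The left rack looks thick and the right one long, so I try rack 2 first.

Run:
```python
from h import *
s=capture("scene");c=capture("top")
P=[tri(c,a,s,b) for a,b in(((254.7,254.2),(292.7,221.5)),((260.5,231),(312,219.7)))]
print(P); m=(P[0][0]+P[1][0])/2; d=P[1][0]-P[0][0]; print(m,np.arctan2(d[1],d[0]),np.linalg.norm(d))
a=plane(c,(254.7,254.2),94);b=plane(c,(260.5,231),94); print((a+b)/2,np.arctan2(*(b-a)[[1,0]]))
o=bot.get_obs(); print(o["tool_pos"],o["tcp_rot"],o["joint_positions"].round(2))
print(totool([547,166,150],np.pi-0.29))
```

```text
[(array([519.81653348, 158.68108925,  91.5366632 ]), np.float64(0.5952179184168469)), (array([564.2215872 , 146.58824958,  90.31204085]), np.float64(0.15922236696946654))]
[542.01906034 152.63466941  90.92435203] -0.2658824813675409 46.03851938694032
[541.18442235 152.28253117  94.        ] -0.2713166917375275
[601.20497084 336.43915695 350.19595021] [-3.14128388e+00  4.39718788e-04  1.27466661e+00] [ 0.4   0.69  1.08 -0.    1.37  0.7 ]
[-178.839   -2.108   41.196    1.565]
```

```bash
python3 -c "
from h import *
print(totool([542,153,140],-0.28))"; python3 shift.py '[[[45,-195,-1,0,1.55],[45,-195,-1,0,1.55],[45,-195,-1,0,1.55],[45,-195,-1,0,1.55],[45,-195,-1,0,1.55]]]' ;python3 -c "
from h import *
print(totool([542,153,140],-0.28))"
```

```text
[-192.732   -3.097   51.196    1.555]
time: 13.18
tool_pos: [543.0, 149.2, 351.1]
tcp_rot: [3.141, -0.001, 0.329]
contact_force: [0.2, -0.1, -0.1]
grip_width: 45.0
finger_force: 0.0
[ 0.26  -3.954 52.094  0.609]
```

```bash
python3 shift.py '[[[45,0,-4,20,0.609],[45,0,-4,40,0.609],[45,0,-4,50,0.609],[45,0,-4,50,0.609],[45,0,-4,50,0.609]]]' ;python3 -c "
from h import *
print(totool([542,153,89],-0.28))"
```

```text
time: 13.8
tool_pos: [542.0, 154.4, 300.6]
tcp_rot: [-3.141, -0.0, -0.271]
contact_force: [0.6, 0.0, 0.4]
grip_width: 44.7
finger_force: 0.0
[3.4700e-01 1.4080e+00 5.2589e+01 9.0000e-03]
```

```bash
python3 shift.py '[[[45,0,1,40,0.009],[45,0,1,52.5,0.009],[25,0,1,52.5,0.009],[5,0,1,52.5,0.009],[5,0,1,52.5,0.009]]]'|grep -E "pos|contact|grip|finger" ; python3 shift.py '[[[5,0,0,0,0],[5,0,0,0,0]]]'|grep -E "pos|contact|grip|finger"
```

```text
tool_pos: [542.3, 154.4, 248.8]
contact_force: [0.6, -1.0, 0.0]
grip_width: 19.8
finger_force: 0.0
tool_pos: [542.1, 154.4, 248.3]
contact_force: [-0.1, -1.3, 3.8]
grip_width: 8.8
finger_force: 30.0
```

```bash
python3 shift.py '[[[5,0,0,-60,0],[5,0,0,-120,0],[5,0,0,-132,0]]]'|grep -E "pos|contact|grip" ;python3 -c "
from h import *
print(totool([515,-259,221],-0.13))"
```

```text
tool_pos: [542.4, 154.5, 384.1]
contact_force: [0.1, 1.1, -0.7]
grip_width: 8.3
[ 8.75060e+01  4.05079e+02  4.11900e+00 -1.49000e-01]
```

```bash
python3 shift.py '[[[5,13,60,0,0],[5,26,120,0,0],[5,39,180,0,0],[5,52,240,0,0],[5,65,300,0,-0.149]]]'|grep pos; python3 -c "
from h import *
print(totool([515,-259,221],-0.13))"
```

```text
tool_pos: [521.1, -153.8, 378.5]
[ 7.2350e+00  1.0516e+02 -1.4720e+00  3.0000e-03]
```

```bash
python3 shift.py '[[[5,4,50,0,0],[5,7,90,0,0],[5,7,105,0,0],[5,7,105,0,0],[5,7,105,0,0]]]'|grep -E 'time|pos|rot'
python3 - <<'E'
from h import *
blobs()
s=capture("scene");c=capture("top")
m=teal(s); m[:, :330]=0
k,_=cv2.findContours(m,cv2.RETR_EXTERNAL,cv2.CHAIN_APPROX_NONE)
for q in k:
  if cv2.contourArea(q)>20: print("scene",cv2.boundingRect(q),cv2.minAreaRect(q), q[:,0][q[:,0,0].argmin()],q[:,0][q[:,0,0].argmax()],q[:,0][q[:,0,1].argmax()])
m=teal(c); m[:, :400]=0
k,_=cv2.findContours(m,cv2.RETR_EXTERNAL,cv2.CHAIN_APPROX_NONE)
for q in k:
  if cv2.contourArea(q)>10: print("top",cv2.boundingRect(q),cv2.minAreaRect(q))
print(totool([514.8,-259,221],-0.13))
E
```

```text
time: 16.3
tool_pos: [515.2, -255.6, 379.3]
tcp_rot: [-3.141, 0.001, -0.129]
scene [(274, 276, 27, 27), (389, 247, 37, 59), (226, 221, 24, 30)]
top [(190, 298, 11, 28)]
scene (389, 247, 37, 59) ((407.5287170410156, 276.6844482421875), (34.856258392333984, 58.305015563964844), 5.19442892074585) [389 292] [425 277] [397 305]
top (484, 235, 10, 14) ((488.5600280761719, 241.0800018310547), (14.000000953674316, 6.800000190734863), 53.13010025024414)
[-1.090e-01  3.156e+00 -1.970e-01  1.000e-03]
```

Run:
```python
from h import *
s=capture("scene"); m=teal(s); m[:, :330]=0
k,_=cv2.findContours(m,cv2.RETR_EXTERNAL,cv2.CHAIN_APPROX_NONE); q=max(k,key=cv2.contourArea)
h=cv2.approxPolyDP(cv2.convexHull(q),1.5,True)[:,0]; print(h.tolist())
C=np.array([514.7,-255.6]); a=-0.129; u=np.array([np.cos(a),np.sin(a)]); v=np.array([-u[1],u[0]])
for z in(131,191,225):
  for sy in(-1,1):
    for sx in(-1,1):
        X=[*(C+u*sy*24+v*sx*(15 if z<200 else 4.5)),z]; print(z,"len",sy,"thk",sx,proj(s,X).round(1))
for p in h: print(p,plane(s,p,131).round(1))
```

```text
[[403, 247], [422, 260], [426, 270], [422, 298], [397, 305], [389, 294], [391, 267], [397, 250]]
131 len -1 thk -1 [396.8 309.2]
131 len -1 thk 1 [386.9 298.3]
131 len 1 thk -1 [424.2 301.8]
131 len 1 thk 1 [413.7 291.4]
191 len -1 thk -1 [399.5 275.3]
191 len -1 thk 1 [389.2 265.2]
191 len 1 thk -1 [428.1 268.4]
191 len 1 thk 1 [417.  258.8]
225 len -1 thk -1 [397.4 251.3]
225 len -1 thk 1 [394.2 248.5]
225 len 1 thk -1 [426.4 244.9]
225 len 1 thk 1 [422.9 242.2]
[403 247] [ 616.2 -120.7  131. ]
[422 260] [ 615.5 -175.4  131. ]
[426 270] [ 599.4 -204.6  131. ]
[422 298] [ 540.1 -264.3  131. ]
[397 305] [ 495.6 -259.3  131. ]
[389 294] [ 502.5 -230.   131. ]
[391 267] [ 553.9 -166.6  131. ]
[397 250] [ 599.5 -124.2  131. ]
```

Relative to the scene camera the held rack is where the tool pose puts it. I centre it on the jar at about (514.8,-259.5) and lower.

```bash
python3 shift.py '[[[5,0.2,3.9,0,0],[5,0.2,3.9,25,0],[5,0.2,3.9,50,0],[5,0.2,3.9,62,0],[5,0.2,3.9,62,0]]]'|grep -E 'pos|rot|contact|finger'; python3 shift.py '[[[5,0,0,5,0],[5,0,0,5,0]]]'|grep -E 'pos|contact'
```

```text
tool_pos: [514.7, -260.9, 317.1]
tcp_rot: [-3.141, 0.001, -0.13]
contact_force: [-0.2, 0.1, -0.9]
finger_force: 30.0
tool_pos: [514.8, -260.9, 313.0]
contact_force: [-0.0, -0.1, -0.4]
```

```bash
python3 shift.py '[[[5,0,0,3,0],[5,0,0,3,0]]]'|grep -E 'pos|contact'; python3 shift.py '[[[5,0,0,3,0],[5,0,0,3,0]]]'|grep -E 'pos|contact'
```

```text
tool_pos: [514.7, -260.8, 309.6]
contact_force: [0.1, -0.6, 0.4]
tool_pos: [514.7, -260.8, 306.3]
contact_force: [0.0, 0.4, -0.4]
```

```bash
python3 shift.py '[[[5,0,0,3,0],[5,0,0,3,0]]]'|grep -E 'pos|contact'; python3 shift.py '[[[5,0,0,3,0],[5,0,0,3,0]]]'|grep -E 'pos|contact'
```

```text
tool_pos: [514.7, -260.8, 303.3]
contact_force: [-0.7, 0.5, -1.0]
tool_pos: [514.7, -260.8, 300.3]
contact_force: [0.1, -0.1, -2.2]
```

```bash
python3 shift.py '[[[5,0,0,4,0],[5,0,0,8,0],[5,0,0,8,0]]]'|grep -E 'pos|contact'; python3 shift.py '[[[5,0,0,4,0],[5,0,0,8,0],[5,0,0,8,0]]]'|grep -E 'pos|contact'
```

```text
tool_pos: [514.7, -260.8, 292.1]
contact_force: [-0.3, 0.7, -0.6]
tool_pos: [514.7, -260.8, 284.1]
contact_force: [0.3, -0.0, -2.0]
```

```bash
python3 shift.py '[[[5,0,0,4,0],[5,0,0,8,0],[5,0,0,12,0],[5,0,0,12,0]]]'|grep -E 'pos|contact'; python3 shift.py '[[[5,0,0,4,0],[5,0,0,8,0],[5,0,0,11,0],[5,0,0,11,0]]]'|grep -E 'pos|contact'
```

```text
tool_pos: [514.7, -260.8, 272.1]
contact_force: [-0.0, 0.9, -1.1]
tool_pos: [514.7, -260.9, 261.2]
contact_force: [-1.2, 0.9, -1.4]
```

Foot is at about 13 mm and should touch the floor at TCP ≈256.

```bash
python3 shift.py '[[[5,0,0,3,0],[5,0,0,3,0]]]'|grep -E 'pos|contact'; python3 shift.py '[[[5,0,0,2,0],[5,0,0,2,0]]]'|grep -E 'pos|contact'; python3 shift.py '[[[5,0,0,1.5,0],[5,0,0,1.5,0]]]'|grep -E 'pos|contact'
```

```text
tool_pos: [514.7, -260.8, 258.4]
contact_force: [0.2, 1.0, -1.5]
tool_pos: [514.8, -260.8, 256.5]
contact_force: [-0.6, 1.1, -0.9]
tool_pos: [514.9, -260.9, 256.2]
contact_force: [-0.7, 2.8, 7.5]
```

It touches at 256.2, exactly the expected floor height, so it is fully home. I open narrowly inside the collar, rise, and check.

```bash
python3 shift.py '[[[10,0,0,-1,0],[14,0,0,-1,0],[18,0,0,-1,0],[20,0,0,-1,0]]]'|grep -E 'pos|contact|grip|finger'; python3 shift.py '[[[20,0,0,-20,0],[20,0,0,-60,0],[20,0,0,-120,0],[20,0,0,-160,0],[20,0,0,-160,0]]]'|grep -E 'pos|contact'; python3 shift.py '[[[20,0,-60,0,0],[20,0,-120,0,0],[20,0,-180,0,0],[20,0,-180,0,0]]]'|grep -E 'time|contact'
python3 - <<'E'
from h import *
blobs()
c=capture("top");s=capture("scene")
for z in (102,):
    for e in(-24,24): print("bar end expected",proj(c,[514.8+e*.991,-260.5-e*.13,z]).round(1),proj(s,[514.8+e*.991,-260.5-e*.13,z]).round(1))
for n,im in(("top",c),("scene",s)):
    m=teal(im); m[:,:(400 if n=="top" else 350)]=0; p=cv2.findNonZero(m); print(n,None if p is None else (len(p),cv2.boundingRect(p),cv2.minAreaRect(p)))
k=cv2.inRange(cv2.cvtColor(c["color"],cv2.COLOR_RGB2HSV),(0,0,150),(180,40,255)); print(k[215:270,440:510].any(0).nonzero()[0][[0,-1]]+440)
E
```

```text
tool_pos: [514.8, -260.9, 256.0]
contact_force: [0.2, -0.6, -0.4]
grip_width: 19.8
finger_force: 0.0
tool_pos: [515.0, -261.1, 419.9]
contact_force: [0.2, -0.2, -0.3]
time: 22.55
contact_force: [-0.7, 0.7, 0.6]
scene [(393, 314, 26, 18), (274, 275, 28, 28), (226, 221, 24, 30)]
top [(190, 298, 11, 28), (327, 280, 20, 32)]
bar end expected [477.5 254.7] [392.6 320.5]
bar end expected [477.2 229.8] [419.3 313.1]
top (2, (477, 230, 2, 1), ((477.5, 230.0), (1.0, 0.0), 180.0))
scene (185, (393, 314, 26, 18), ((406.103759765625, 322.6131591796875), (12.774530410766602, 27.060028076171875), 74.05460357666016))
[478 491]
```

The bar spans (393–419, from row 314), matching the home position, and the other two racks haven't moved. Handing in.

```bash
python3 -c "
from plant import bot, capture
print(bot.close_job())"
```

```text
the job is handed in; nothing more can be done
None
```

The job is handed in at about 22.5 s of the 72 s limit: the toppled rack (rack 2) was stood up and let go, it turned out to be the one that fits, and it was lowered to the jar floor and released; racks 1 and 3 were not tried because they looked too thick and too long, and they still stand where they started. On the first attempt, rack 2 slipped from the grip onto the desk before I stood it up. No verdict came back.

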